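Turn the hardware carousel until the square tin faces front

TASK

On the garage bench stands a carousel with four loose steel tins. With the fingertips, push the tabs on its rim to turn it until the square tin faces front, squarely in line with the arrow on the bench, then leave it standing still and take the hand away. Do not touch, lift or tip the tins, and do not disturb the other things on the bench.

Things in the scene. Friction and masses are not known exactly. Their poses are not given: they have to be found in the camera images.
- stand: fixed dark steel foot under the carousel, 170 mm diameter, 20 mm high; origin on the bench under the turning axis. A flat arrow (up to 12 mm high) lies on the bench at its front, along the stand's own -x axis; its tip is 147 mm from the axis and points at it, its head is about 60 mm wide, its shaft ends 240 mm out. The front looks roughly towards the robot (within 0.35 rad)
- carousel: round wooden turntable, 236 mm diameter; origin on the vertical turning axis, centre of its underside, 20 mm above the bench; z up. Deck top 30 mm above the bench. Turns either way, at least half a turn. About 2 N at a rim tab turns it; it stays where left, coasting only a little. Six tabs at 30, 90, 150, 210, 270, 330 degrees from its own x axis, counter-clockwise from above
- tab_first (a point): centre of the tab at 30 degrees, 135 mm from the axis; all six alike: upright wooden plates standing radially, 10 mm thick, from 105 to 165 mm from the axis, from 20 to 65 mm above the bench. Fingertips about 36 mm above the bench, 146 mm from the axis, push a tab sideways and pass over the arrow; tin tops reach 88 mm above the bench
- seat_first (a point): centre of the seat at 0 degrees, on the deck, 75 mm from the axis. Four such seats at 0, 90, 180, 270 degrees, each with a 6 mm high lip of 70 mm inner diameter, hold one tin each, in any order
- square_tin_centre (a point): centre (29 mm up) of the one SQUARE tin: plain steel, 46 mm square body, flat 49 mm square lid, 58 mm tall, loose in a shallow seat of the carousel (may shift some mm in it)
- round_tin_centre (a point): centre (29 mm up) of a tall round steel tin, diameter 60 mm, lid 64 mm, 58 mm tall, loose in a seat
- short_tin_centre (a point): centre (20 mm up) of a short round steel tin, diameter 62 mm, lid 66 mm, 40 mm tall, loose in a seat
- knob_tin_centre (a point): centre (29 mm up) of a round steel tin with a small knob on its lid, diameter 60 mm, lid 64 mm, 58 mm tall with the knob, loose in a seat
- tape_roll: bystander: grey ring-shaped roll lying flat, 90 mm across, 24 mm high; origin under its centre
- tape_measure: bystander: black tape measure, 62 x 34 x 58 mm; origin under its centre
- glue: bystander: bottle, 44 mm diameter, 110 mm tall; origin under its centre
- screwdriver: bystander: screwdriver lying on the bench; its length along its own x
- wrench: bystander: wrench lying on the bench; its length along its own x
- bolt_jar: bystander: glass jar, 70 mm diameter, 90 mm tall; origin under its centre
- wood_block: bystander: block of wood, 90 x 45 x 38 mm; origin under its centre

How it is judged:
By the outcome, as a careful person would: the job done as asked, in the order asked, and still so for the second after the job is handed in, with the robot touching nothing.
It also fails if it takes over 45 s, if anything falls off the work surface, if the arm or the gripper's body presses on something with over 40 N, if the wrist force passes 120 N, or if a joint passes its speed limit or range.

ROBOT

A 6-joint arm with a two-finger parallel gripper is mounted at the origin on the work surface. World frame = base frame: x ahead of the robot, y to its left, z up, the work surface at z = 0. Lengths are in mm, angles in degrees, forces in N, time in s.
With the tool pointing down it reaches from about 300 to 850 mm from the base axis. Payload 4.2 kg.
Tool frame: the origin (TCP) lies between the finger pads; the fingertips stand 8 mm ahead of it and the grasp point (between the pads) lies 11 mm behind it; x points along the fingers, y is the direction in which the jaws open and shut, and the axes are right-handed (so a half turn about x gives the same grasp; the last joint's range is limited). The gripper opens to 91 mm and grips with 3 to 60 N. Pads are 32 mm wide; open, the fingers measure 118 mm over their backs; the gripper's body (76 mm by 178 mm) begins 60 mm behind the grasp point.
Start: joints at [-74.943, 18.312, 89.639, -0, 72.044, -1.146], TCP at [160.454, -552.175, 221.976] pointing down, gripper open.
Joint ranges: [-177.97, 177.97], [-48.28, 115.42], [12.27, 149.76], [-77.06, 257.06], [2.81, 150.46], [-146.56, 146.56]. Speed limits (degrees/s): [147.25, 147.25, 180, 180, 180, 180].

INTERFACE

Orientations are given as [roll, pitch, yaw] about the fixed x, y, z axes, in that order (R = Rz(yaw) Ry(pitch) Rx(roll)).
In Python, from workcell import env gives the robot as it stands.
- The arm moves only by the tool arm_command, never from a script. Its arguments are lists of equal length, an entry for each row: "slide": the shift along the tool's x, y, z in cm, a list of three; "turn": the turn, a rotation vector about the tool's x, y, z in rad, a list of three; "grip": the closure in counts, from 0 (fully open) to 255 (shut). A call has 1 to 20 rows; each row is the pose to reach, as a shift and turn from the pose commanded when the call began, along the tool's axes at that moment; what a row does not reach only later rows make up. A row lasts 1/12 s, in which the tool goes at most 41.7 mm and 7.16 degrees, less where a joint would pass 70% of its speed; a pose out of reach is approached as far as the arm can. A call with a gripper value outside its range is refused whole. The fingers move at their own pace and stop on an object; "newtons" is the grip in N (left out, the last holds). Time passes only in rows, so rows that repeat a pose let the fingers close. It gives the time, the measured TCP pose, the force and the opening at its end, in the units of the state.
- env.state(): the state, without advancing time (a new reading comes with each control period).
- env.grab_frame(name): name is "side" or "top" or "wrist"; returns (picture, depth): 420x560x3 uint8, red, green, blue; 420x560 float32, mm along the optical axis (not along the pixel's ray), 0 where there is no reading.
- env.calibration(name): a dict with "K" (3x3 intrinsics, pixels), "camera_from_world" (4x4, takes a point from world to camera coordinates); the wrist camera has in their place "T_tool_cam" (4x4, takes a point from camera to tool coordinates, whose origin is the TCP and whose axes are the tool frame's). Camera axes: x right, y up, looking along -z (the intrinsics and any distortion apply to the point x, -y, -z); pixel columns grow to the right and rows downward; lengths in mm; the calibration is good to about 2 mm. A picture is of the moment at which its call begins: read the wrist's pose just before it. calibration takes no time and is no camera call.
- env.job_done(): hands the job in, once; it reports no verdict.
Trained networks look in the newest picture that a camera, given by its name, has taken for a name from the list of things; names that differ only in an ending like _2 or _b are one class to them, and where a whole thing is asked for, a point or a joint stands for the part that bears it (a point fixed in the world has none). Each returns a list of dicts, best first, with "p" (0 to 1); they miss things now and then, are a little off and sometimes report something else, mostly with a low value. They report only what shows in the picture. A call takes as long as a camera call.
- env.search_frame(camera, label): "point" ([x, y, z] in mm, in world coordinates, good to about 4 mm: the middle of the surface that is visible of it).
The state is a dict: "time_s": time; "qpos": joint angles; "qvel": joint speeds; "effort": joint torques, N m; "ee_pos": TCP position; "ee_rot": TCP orientation; "force": force on the tool from outside, world axes, zero at the start; "torque": the same for the moment, N m; "gripper_width": finger opening in mm.
Only numpy, scipy, OpenCV 4.12 (cv2) and the standard library are available. Lean on these libraries where they do the work, as an engineer would, in place of code of your own. Each camera call takes 0.05 s, during which the arm holds its last target.

## Working session

There is one attempt and no reset: what is moved stays moved. The work goes in short steps, Python scripts to look and compute and a tool call to move; the robot and the scene stay as the last step left them, time stands still between calls to the robot, and variables do not carry over. Pictures are saved under pics/ and viewed, and the job is handed in when it is done.

Besides the shell and the picture viewer there is one more tool, called after "Request:" as name(argument=value, ...) on one line, values as JSON. arm_command: Moves the arm, as the interface text tells. Its arguments: {"type":"object","properties":{"slide":{"type":"array","items":{"type":"array","items":{"type":"number"}}},"turn":{"type":"array","items":{"type":"array","items":{"type":"number"}}},"grip":{"type":"array","items":{"type":"number"}},"newtons":{"type":"number"}},"required":["slide","turn","grip"]}

```bash
mkdir -p pics; ls
cat > h.py <<'E'
import numpy as np, cv2
from workcell import env
def save(n,fn):
    im,d=env.grab_frame(n); cv2.imwrite('pics/'+fn,im[:,:,::-1]); np.save('pics/'+fn[:-4]+'_d.npy',d); return im,d
def world(n,u,v,d):
    c=env.calibration(n);K=np.array(c['K']);x=(u-K[0,2])*d/K[0,0];y=(v-K[1,2])*d/K[1,1]
    p=np.array([x,-y,-d,1.0]); return (np.linalg.inv(np.array(c['camera_from_world']))@p)[:3]
E
python3 - <<'E'
from h import *
s=env.state();print(s)
for n in['top','side']:
    im,d=save(n,n+'0.png'); print(n,{k:np.round(v,3).tolist() for k,v in env.calibration(n).items()})
    for l in['stand','carousel','square_tin_centre','round_tin_centre','short_tin_centre','knob_tin_centre']:
        print(l,[(np.round(r['point'],0).tolist(),round(r['p'],2)) for r in env.search_frame(n,l)[:3]])
E
```

```text
pics
{'time_s': 0.0, 'qpos': array([-7.49426571e+01,  1.83527440e+01,  8.97063289e+01, -7.88985534e-04,
        7.20410985e+01, -1.14579934e+00]), 'qvel': array([-0.07364518, -0.03651295, -0.00681164,  0.02903844,  0.06594613,
       -0.00925741]), 'effort': array([-5.03219017e-04, -4.12461197e+01, -2.31969023e+01,  7.25907320e-02,
        4.53827390e-02, -1.20651425e-04]), 'ee_pos': array([ 160.3246402 , -551.70254267,  221.10971038]), 'ee_rot': array([-90.71675626,  89.89982586, 105.48662994]), 'force': array([ 0.49171816, -0.19082437,  0.36711623]), 'torque': array([ 0.01079061, -0.0053773 ,  0.02274055]), 'gripper_width': 91.3701900225092}
top {'K': [[521.177, 0.0, 269.704], [0.0, 521.177, 200.955], [0.0, 0.0, 1.0]], 'camera_from_world': [[-0.021, -1.0, 0.003, 10.298], [0.986, -0.02, 0.166, -554.506], [-0.166, 0.007, 0.986, -1458.713], [0.0, 0.0, 0.0, 1.0]]}
stand [([406.0, -26.0, 12.0], 0.95)]
carousel [([586.0, -11.0, 28.0], 0.64), ([650.0, -55.0, 88.0], 0.39)]
square_tin_centre [([519.0, 27.0, 87.0], 0.87)]
round_tin_centre [([651.0, -54.0, 89.0], 0.8)]
short_tin_centre [([550.0, -74.0, 69.0], 0.72)]
knob_tin_centre [([627.0, 44.0, 72.0], 0.64), ([651.0, -53.0, 90.0], 0.43)]
side {'K': [[522.349, 0.0, 289.337], [0.0, 522.349, 210.822], [0.0, 0.0, 1.0]], 'camera_from_world': [[-0.951, -0.31, 0.015, 549.124], [0.225, -0.657, 0.72, -200.7], [-0.213, 0.688, 0.694, -1499.727], [0.0, 0.0, 0.0, 1.0]]}
stand [([400.0, -23.0, 14.0], 0.57)]
carousel [([582.0, 8.0, 32.0], 0.79), ([526.0, 239.0, 63.0], 0.74)]
square_tin_centre [([522.0, 37.0, 84.0], 0.69), ([586.0, 11.0, 30.0], 0.24)]
round_tin_centre [([438.0, 463.0, 26.0], 0.7), ([643.0, -38.0, 86.0], 0.62)]
short_tin_centre []
knob_tin_centre [([626.0, 64.0, 82.0], 0.66)]
```

View pics/top0.png

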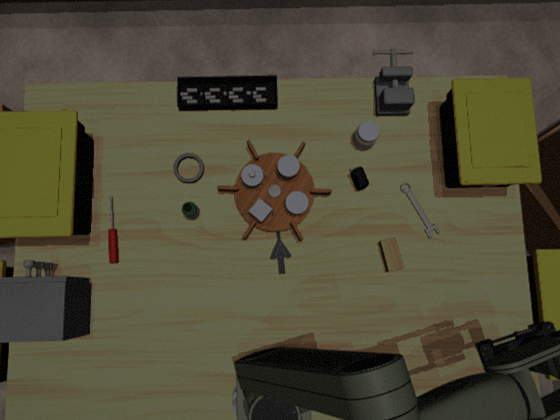

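View pics/side0.png

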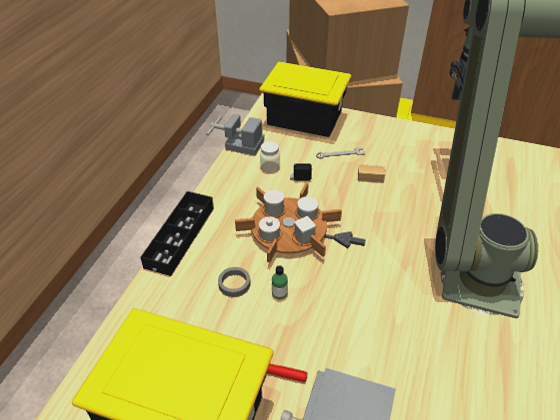

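```bash
cat >> h.py <<'E'
from scipy.optimize import least_squares
def cloud(n,d):
    v,u=np.mgrid[0:420,0:560]; c=env.calibration(n);K=np.array(c['K'])
    P=np.stack([(u-K[0,2])*d/K[0,0],-(v-K[1,2])*d/K[1,1],-d,np.ones_like(d)],-1)
    return (P@np.linalg.inv(np.array(c['camera_from_world'])).T)[...,:3]
def fit(n,d,c0=(584,-8)):
    W=cloud(n,d); ok=d>0; c=np.array(c0,float)
    for it in range(4):
        r=np.hypot(W[...,0]-c[0],W[...,1]-c[1])
        m=ok&(r>122)&(r<185)&(W[...,2]>50)&(W[...,2]<78)
        p=W[m][:,:2]
        # grid search phase, then lsq of perpendicular offset
        def res(x):
            q=p-x[:2]; a=np.arctan2(q[:,1],q[:,0])-x[2]; k=np.round(a/(np.pi/3)); a=a-k*np.pi/3
            return np.hypot(*q.T)*np.sin(a)
        best=min((np.mean(np.abs(res([c[0],c[1],t]))),t) for t in np.radians(np.arange(0,60,1)))
        s=least_squares(res,[c[0],c[1],best[1]],loss='soft_l1',f_scale=3); c=s.x[:2]
    return c,np.degrees(s.x[2])%60,len(p),np.sqrt(np.mean(s.fun**2))
E
python3 - <<'E'
from h import *
for n in['top','side']:
    d=np.load(f'pics/{n}0_d.npy'); print(n,fit(n,d)); W=cloud(n,d); z=W[...,2]
    c=fit(n,d)[0]
    m=(d>0)&(np.hypot(W[...,0]-c[0],W[...,1]-c[1])>100)&(np.abs(W[...,1]+20)<100)&(z<3)&(np.hypot(W[...,0]-c[0],W[...,1]-c[1])<250)
    print('bench z',np.median(z[m]))
    # tin tops
    r=np.hypot(W[...,0]-c[0],W[...,1]-c[1])
    lab,L,st,cc=cv2.connectedComponentsWithStats(((d>0)&(r<115)&(z>60)).astype(np.uint8))
    for i in range(1,lab):
        if st[i,4]>40:
            p=W[L==i]; p=p[p[:,2]>np.percentile(p[:,2],70)-5]; mm=p.mean(0); print(st[i,4],cc[i].round(),mm.round(1),'r',np.hypot(*(mm[:2]-c)).round(1),'ang',np.degrees(np.arctan2(*(mm[:2]-c)[::-1])).round(1))
im=cv2.imread('pics/top0.png'); cv2.imwrite('pics/top0z.png',cv2.resize(im[130:290,180:380],None,fx=4,fy=3.7 and 4,interpolation=cv2.INTER_CUBIC)[:600])
E
```

```text
top (array([586.79235621, -13.63824185]), np.float64(26.906624241792713), 340, np.float64(3.0469007214794344))
bench z -0.37474484716108236
405 [288. 165.] [650.5 -54.5  89.1] r 75.7 ang -32.7
383 [252. 174.] [628.1  49.1  75.8] r 75.1 ang 56.6
414 [296. 202.] [546.3 -76.5  71.6] r 74.8 ang -122.8
313 [260. 209.] [524.2  26.7  89.5] r 74.5 ang 147.2
side (array([585.00519375, -13.00614198]), np.float64(26.84303291873244), 372, np.float64(3.432729627579046))
bench z -0.14561196042814117
330 [274. 199.] [648.3 -54.3  88.2] r 75.6 ang -33.1
276 [307. 204.] [544.6 -76.9  70.8] r 75.6 ang -122.3
304 [269. 225.] [625.7  49.8  75.2] r 74.8 ang 57.0
325 [305. 226.] [523.1  26.9  88.1] r 73.7 ang 147.2
```

Run:
```python
import cv2
im=cv2.imread('pics/top0.png'); cv2.imwrite('pics/t0z.png',cv2.resize(im[140:280,200:350],None,fx=4,fy=4,interpolation=cv2.INTER_CUBIC))
```

```text
(no output)
```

View pics/t0z.png

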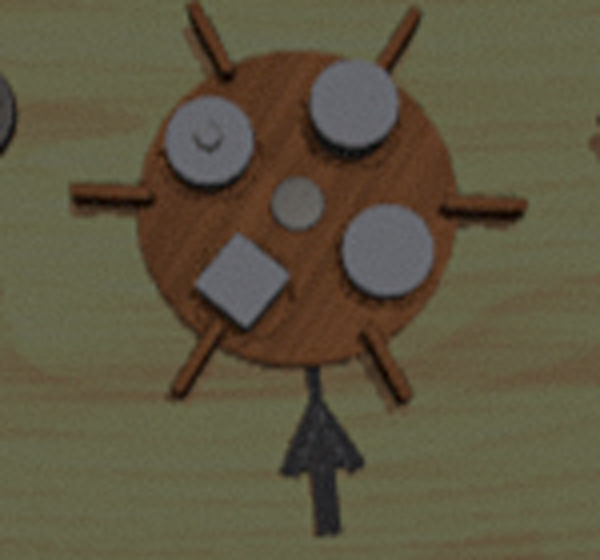

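```bash
cat >> h.py <<'E'
def ray(n,uv,z):
    c=env.calibration(n);K=np.array(c['K']);T=np.linalg.inv(np.array(c['camera_from_world']))
    uv=np.atleast_2d(uv).astype(float); D=np.stack([(uv[:,0]-K[0,2])/K[0,0],-(uv[:,1]-K[1,2])/K[1,1],-np.ones(len(uv))],1)@T[:3,:3].T
    o=T[:3,3]; return o+D*((z-o[2])/D[:,2])[:,None]
E
python3 - <<'E'
from h import *
for n in['top','side']:
  im=cv2.imread(f'pics/{n}0.png').astype(int); v,u=np.mgrid[0:420,0:560]
  X=ray(n,np.stack([u.ravel(),v.ravel()],1),10)[:,:2].reshape(420,560,2)
  c=np.array([586.,-13.3])
  q=X-c; r=np.hypot(q[...,0],q[...,1]); a=np.degrees(np.arctan2(q[...,1],q[...,0]))%360
  g=im.sum(-1); th=190 if n=='top' else 210
  m=(r>125)&(r<255)&(np.abs(a-180)<30)
  sat=im.max(-1)-im.min(-1)
  print(n,np.percentile(g[m],[2,5,10,20,50]), np.percentile(sat[m],[2,5,10,20,50]))
  k=m&(g<np.percentile(g[m],50)*0.62)&(sat<25)
  lab,L,st,cc=cv2.connectedComponentsWithStats(k.astype(np.uint8),connectivity=8)
  i=1+np.argmax(st[1:,4]); k=L==i
  p=X[k]; cen=p.mean(0); print(k.sum(), st[i], 'r',r[k].min(),r[k].max())
  # slices along radius
  for lo in range(125,250,12):
    s=k&(r>=lo)&(r<lo+12)
    if s.any(): print(lo,s.sum(),q[s].mean(0).round(1),'w',np.ptp(q[s][:,1]).round(1),'ang',a[s].mean().round(1))
E
```

```text
top [107. 118. 139. 247. 268.] [ 1.  3.  9. 26. 29.]
340 [270 235  21  39 340] r 126.93585983225972 238.27937675059027
125 11 [-130.8  -10.3] w 6.0 ang 184.5
137 17 [-143.5  -11.8] w 11.7 ang 184.7
149 30 [-155.   -12.2] w 23.5 ang 184.5
161 51 [-166.   -13.6] w 38.0 ang 184.7
173 73 [-177.9  -13.9] w 52.4 ang 184.5
185 70 [-188.8  -14.9] w 58.4 ang 184.5
197 26 [-202.2  -15.4] w 14.8 ang 184.4
209 25 [-214.4  -16.6] w 17.3 ang 184.4
221 26 [-226.6  -18.4] w 14.8 ang 184.6
233 11 [-235.6  -17.1] w 14.5 ang 184.1
side [135.72 187.   258.   388.2  585.  ] [ 2.   3.   4.8 62.  71. ]
295 [328 232  37  16 295] r 126.10064863593513 238.2983989486469
125 10 [-131.4   -5.7] w 10.2 ang 182.5
137 15 [-143.5   -8.5] w 21.4 ang 183.4
149 28 [-154.5  -11.2] w 30.5 ang 184.2
161 43 [-166.3  -11.2] w 43.7 ang 183.9
173 52 [-178.1  -11.9] w 57.0 ang 183.8
185 63 [-189.7  -12.4] w 65.0 ang 183.8
197 24 [-202.3  -13.4] w 26.4 ang 183.8
209 24 [-214.2  -14.3] w 24.4 ang 183.8
221 24 [-226.   -15.9] w 24.2 ang 184.0
233 12 [-234.9  -16.8] w 24.4 ang 184.1
```

```bash
cat >> h.py <<'E'
from scipy.spatial.transform import Rotation as Rn
import json
C=np.array([586.0,-13.3])
def pose(th,r,z,flip=1):
    t=np.radians(th); p=np.array([C[0]+r*np.cos(t),C[1]+r*np.sin(t),z])
    y=flip*np.array([-np.sin(t),np.cos(t),0]); x=np.array([0,0,-1.]); return p,np.stack([x,y,np.cross(x,y)],1)
def cur():
    s=env.state(); return np.array(s['ee_pos']),Rn.from_euler('xyz',s['ee_rot'],degrees=True).as_matrix()
def rel(a,b):
    return (a[1].T@(b[0]-a[0])/10).round(3), Rn.from_matrix(a[1].T@b[1]).as_rotvec().round(4)
E
python3 - <<'E'
from h import *
a=cur(); print(a[1].round(3)); print(env.state()['time_s'])
for f in(1,-1):
    print(f,rel(a,pose(206.9,146,130,f)))
for l in ['glue','tape_measure','wood_block','tape_roll']:
    print(l,[(np.round(r['point'],0).tolist(),round(r['p'],2)) for r in env.search_frame('top',l)[:2]])
E
```

```text
[[ 0.     0.279 -0.96 ]
 [-0.    -0.96  -0.279]
 [-1.     0.     0.   ]]
0.7
1 (array([  9.194, -37.162, -41.557]), array([-1.867e-01,  0.000e+00, -1.000e-04]))
-1 (array([  9.194, -37.162, -41.557]), array([ 2.9549e+00, -2.0000e-04, -1.0000e-04]))
glue [([527.0, 224.0, 73.0], 0.54)]
tape_measure [([620.0, -261.0, 58.0], 0.54)]
wood_block [([396.0, -339.0, 37.0], 0.95)]
tape_roll [([669.0, 235.0, 26.0], 0.94)]
```

Request:
arm_command(slide=[[8,-37.15,-41.55],[8,-37.15,-41.55],[8,-37.15,-41.55],[8,-37.15,-41.55],[8,-37.15,-41.55],[8,-37.15,-41.55],[8,-37.15,-41.55],[8,-37.15,-41.55],[8,-37.15,-41.55],[8,-37.15,-41.55],[8,-37.15,-41.55],[8,-37.15,-41.55],[8,-37.15,-41.55],[8,-37.15,-41.55],[8,-37.15,-41.55],[8,-37.15,-41.55],[8,-37.15,-41.55],[8,-37.15,-41.55],[8,-37.15,-41.55],[8,-37.15,-41.55]], turn=[[-0.187,0,0],[-0.187,0,0],[-0.187,0,0],[-0.187,0,0],[-0.187,0,0],[-0.187,0,0],[-0.187,0,0],[-0.187,0,0],[-0.187,0,0],[-0.187,0,0],[-0.187,0,0],[-0.187,0,0],[-0.187,0,0],[-0.187,0,0],[-0.187,0,0],[-0.187,0,0],[-0.187,0,0],[-0.187,0,0],[-0.187,0,0],[-0.187,0,0]], grip=[143,143,143,143,143,143,143,143,143,143,143,143,143,143,143,143,143,143,143,143])

```text
time_s: 2.57
ee_pos: [455.4, -80.5, 142.2]
ee_rot: [113.4, 90.0, -39.8]
force: [-0.1, 0.2, -0.3]
gripper_width: 40.0
```

Run:
```python
from h import *
a=cur(); print(a[0]); im,d=save('wrist','w1.png')
print({k:np.round(v,2).tolist() for k,v in env.calibration('wrist').items()})
print('desc',rel(a,pose(206.9,146,44)))
for t in (44,):pass
```

```text
[455.43080082 -80.4552553  142.18050159]
{'K': [[289.82, 0.0, 273.94], [0.0, 289.82, 211.22], [0.0, 0.0, 1.0]], 'T_tool_cam': [[0.0, 0.25, -0.97, -163.35], [1.0, -0.0, 0.0, -0.67], [-0.0, -0.97, -0.25, -70.81], [0.0, 0.0, 0.0, 1.0]]}
desc (array([ 9.818, -0.086, -0.08 ]), array([-0.0015, -0.0002, -0.0004]))
```

View pics/w1.png

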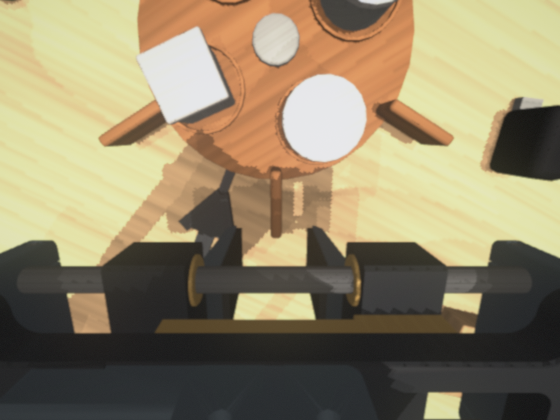

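The wrist view shows the tab (u≈276, v 170–235) midway between the two fingers (inner faces at u≈240 and 310). I'll descend around it.

Request:
arm_command(slide=[[2.5,-0.05,-0.05],[5,-0.1,-0.1],[7.5,-0.1,-0.1],[9.0,-0.1,-0.1],[9.8,-0.1,-0.1],[9.8,-0.1,-0.1],[9.8,-0.1,-0.1]], turn=[[0,0,0],[0,0,0],[0,0,0],[0,0,0],[0,0,0],[0,0,0],[0,0,0]], grip=[143,143,143,143,143,143,143])

```text
time_s: 3.2
ee_pos: [456.5, -78.5, 44.3]
ee_rot: [129.0, 90.0, -24.1]
force: [-0.9, 0.5, -0.1]
gripper_width: 40.0
```

Run:
```python
from h import *
a=cur(); s=env.state(); print(s['time_s'],a[0],s['force'])
q=a[0][:2]-C; print('r',np.hypot(*q),'th',np.degrees(np.arctan2(q[1],q[0]))%360)
im,d=save('top','t2.png'); print(fit('top',d)); im,d=save('side','s2.png'); print(fit('side',d))
a=pose(206.9,146,44)
off=np.degrees(15/146); print('off',off)
for th in np.arange(208,243,2): print(th,*rel(a,pose(th,146,44)))
```

```text
3.2 [456.52724726 -78.46099705  44.25214088] [-0.92912763  0.52493083 -0.10995343]
r 144.94533189614526 th 206.7151803269334
(array([586.77185797, -13.62939131]), np.float64(26.897980434462294), 286, np.float64(3.010457124417628))
(array([583.7394253 , -11.66591742]), np.float64(26.381623273090856), 352, np.float64(9.339218060405518))
off 5.886552689700238
208 [ 0.     0.28  -0.003] [-0.0192  0.      0.    ]
210 [ 0.     0.79  -0.021] [-0.0541  0.      0.    ]
212 [ 0.     1.298 -0.058] [-0.089  0.     0.   ]
214 [ 0.     1.805 -0.112] [-0.1239  0.      0.    ]
216 [ 0.     2.309 -0.184] [-0.1588  0.      0.    ]
218 [ 0.     2.811 -0.273] [-0.1937  0.      0.    ]
220 [ 0.     3.309 -0.38 ] [-0.2286  0.      0.    ]
222 [ 0.     3.803 -0.504] [-0.2635  0.      0.    ]
224 [ 0.     4.293 -0.645] [-0.2985  0.      0.    ]
226 [ 0.     4.777 -0.804] [-0.3334  0.      0.    ]
228 [ 0.     5.256 -0.979] [-0.3683  0.      0.    ]
230 [ 0.     5.728 -1.171] [-0.4032  0.      0.    ]
232 [ 0.     6.193 -1.379] [-0.4381  0.      0.    ]
234 [ 0.     6.651 -1.603] [-0.473  0.     0.   ]
236 [ 0.     7.1   -1.843] [-0.5079  0.      0.    ]
238 [ 0.     7.541 -2.099] [-0.5428  0.      0.    ]
240 [ 0.     7.973 -2.369] [-0.5777  0.      0.    ]
242 [ 0.     8.395 -2.655] [-0.6126  0.      0.    ]
```

Request:
arm_command(slide=[[0,0.28,0],[0,0.79,-0.02],[0,1.1,-0.04],[0,1.3,-0.06],[0,1.55,-0.085],[0,1.8,-0.11],[0,2.06,-0.15],[0,2.31,-0.185],[0,2.56,-0.23],[0,2.81,-0.27],[0,3.06,-0.325],[0,3.31,-0.38],[0,3.56,-0.44],[0,3.8,-0.505],[0,4.05,-0.575],[0,4.29,-0.645],[0,4.54,-0.725],[0,4.78,-0.805],[0,5.02,-0.89],[0,5.26,-0.98]], turn=[[-0.02,0,0],[-0.054,0,0],[-0.075,0,0],[-0.089,0,0],[-0.106,0,0],[-0.124,0,0],[-0.141,0,0],[-0.159,0,0],[-0.176,0,0],[-0.194,0,0],[-0.211,0,0],[-0.229,0,0],[-0.246,0,0],[-0.264,0,0],[-0.281,0,0],[-0.299,0,0],[-0.316,0,0],[-0.333,0,0],[-0.351,0,0],[-0.368,0,0]], grip=[143,143,143,143,143,143,143,143,143,143,143,143,143,143,143,143,143,143,143,143])

```text
time_s: 4.97
ee_pos: [488.8, -120.8, 43.8]
ee_rot: [-38.5, 90.0, -170.4]
force: [-2.5, 0.8, -0.7]
gripper_width: 40.1
```

```bash
cat >> h.py <<'E'
def report(tag):
    s=env.state(); a=cur(); q=a[0][:2]-C; print(s['time_s'],a[0].round(1),'F',s['force'].round(1),'r',np.hypot(*q).round(1),'th',(np.degrees(np.arctan2(q[1],q[0]))%360).round(2))
    im,d=save('top','t%s.png'%tag); print(fit('top',d))
    c=C; W=cloud('top',d); z=W[...,2]; r=np.hypot(W[...,0]-c[0],W[...,1]-c[1])
    lab,L,st,cc=cv2.connectedComponentsWithStats(((d>0)&(r<115)&(z>60)&(z<110)).astype(np.uint8))
    for i in range(1,lab):
        if st[i,4]>40:
            p=W[L==i]; mm=p.mean(0); print(st[i,4],mm.round(1),'ang',np.degrees(np.arctan2(*(mm[:2]-c)[::-1])).round(1))
E
python3 - <<'E'
from h import *
report('3')
a=pose(228,146,44)
for th in np.arange(229,252,1.): print(th,*rel(a,pose(th,146,44)))
E
```

```text
4.9667 [ 488.8 -120.8   43.8] F [-2.5  0.8 -0.7] r 145.0 th 227.88
(array([586.92895852, -13.56292112]), np.float64(41.65274130801709), 281, np.float64(3.076173829319751))
400 [657.3 -36.9  88. ] ang -18.3
381 [610.9  57.5  74.8] ang 70.6
200 [567.7 -70.6  70.5] ang -107.7
314 [516.1  10.   88.2] ang 161.6
229.0 [ 0.     0.255 -0.002] [-0.0175  0.      0.    ]
230.0 [ 0.     0.51  -0.009] [-0.0349  0.      0.    ]
231.0 [ 0.     0.764 -0.02 ] [-0.0524  0.      0.    ]
232.0 [ 0.     1.018 -0.036] [-0.0698  0.      0.    ]
233.0 [ 0.     1.272 -0.056] [-0.0873  0.      0.    ]
234.0 [ 0.     1.526 -0.08 ] [-0.1047  0.      0.    ]
235.0 [ 0.     1.779 -0.109] [-0.1222  0.      0.    ]
236.0 [ 0.     2.032 -0.142] [-0.1396  0.      0.    ]
237.0 [ 0.     2.284 -0.18 ] [-0.1571  0.      0.    ]
238.0 [ 0.     2.535 -0.222] [-0.1745  0.      0.    ]
239.0 [ 0.     2.786 -0.268] [-0.192  0.     0.   ]
240.0 [ 0.     3.036 -0.319] [-0.2094  0.      0.    ]
241.0 [ 0.     3.284 -0.374] [-0.2269  0.      0.    ]
242.0 [ 0.     3.532 -0.434] [-0.2443  0.      0.    ]
243.0 [ 0.     3.779 -0.497] [-0.2618  0.      0.    ]
244.0 [ 0.     4.024 -0.566] [-0.2793  0.      0.    ]
245.0 [ 0.     4.269 -0.638] [-0.2967  0.      0.    ]
246.0 [ 0.     4.512 -0.715] [-0.3142  0.      0.    ]
247.0 [ 0.     4.753 -0.795] [-0.3316  0.      0.    ]
248.0 [ 0.     4.993 -0.88 ] [-0.3491  0.      0.    ]
249.0 [ 0.     5.232 -0.97 ] [-0.3665  0.      0.    ]
250.0 [ 0.     5.469 -1.063] [-0.384  0.     0.   ]
251.0 [ 0.     5.705 -1.161] [-0.4014  0.      0.    ]
```

Request:
arm_command(slide=[[0,0.255,0],[0,0.51,-0.01],[0,0.765,-0.02],[0,1.02,-0.035],[0,1.27,-0.055],[0,1.525,-0.08],[0,1.78,-0.11],[0,2.03,-0.14],[0,2.285,-0.18],[0,2.535,-0.22],[0,2.785,-0.27],[0,3.035,-0.32],[0,3.285,-0.375],[0,3.53,-0.435],[0,3.78,-0.5],[0,4.025,-0.565],[0,4.27,-0.64],[0,4.39,-0.675],[0,4.51,-0.715],[0,4.63,-0.755]], turn=[[-0.0175,0,0],[-0.035,0,0],[-0.0525,0,0],[-0.07,0,0],[-0.087,0,0],[-0.105,0,0],[-0.122,0,0],[-0.14,0,0],[-0.157,0,0],[-0.1745,0,0],[-0.192,0,0],[-0.2095,0,0],[-0.227,0,0],[-0.2445,0,0],[-0.262,0,0],[-0.279,0,0],[-0.297,0,0],[-0.3055,0,0],[-0.314,0,0],[-0.323,0,0]], grip=[143,143,143,143,143,143,143,143,143,143,143,143,143,143,143,143,143,143,143,143])

```text
time_s: 6.68
ee_pos: [528.3, -146.0, 44.0]
ee_rot: [-17.6, 90.0, -131.0]
force: [-1.8, -0.0, 1.1]
gripper_width: 40.5
```

Run:
```python
from h import *
report('4')
im,d=save('side','s4.png'); print(fit('side',d))
```

```text
6.6833 [ 528.3 -146.    44. ] F [-1.8 -0.   1.1] r 144.7 th 246.51
(array([587.29377359, -13.61344649]), np.float64(0.3322644383609556), 277, np.float64(3.0597157475165133))
406 [661.3 -13.3  87.6] ang -0.0
346 [588.7 -83.9  70.6] ang -87.8
385 [586.9  61.2  75.1] ang 89.3
313 [512.4 -13.8  88.5] ang -179.6
(array([585.6045191, -13.1535212]), np.float64(0.35210076063769036), 448, np.float64(14.385969624190155))
```

Run:
```python
from h import *
a=pose(246.5,145,44)
for th in np.arange(247,251,.5): print(th,*rel(a,pose(th,145,44)))
```

```text
247.0 [ 0.     0.127 -0.001] [-0.0087  0.      0.    ]
247.5 [ 0.     0.253 -0.002] [-0.0175  0.      0.    ]
248.0 [ 0.     0.38  -0.005] [-0.0262  0.      0.    ]
248.5 [ 0.     0.506 -0.009] [-0.0349  0.      0.    ]
249.0 [ 0.     0.632 -0.014] [-0.0436  0.      0.    ]
249.5 [ 0.     0.759 -0.02 ] [-0.0524  0.      0.    ]
250.0 [ 0.     0.885 -0.027] [-0.0611  0.      0.    ]
250.5 [ 0.     1.011 -0.035] [-0.0698  0.      0.    ]
```

Request:
arm_command(slide=[[0,0.125,0],[0,0.25,0],[0,0.38,-0.005],[0,0.5,-0.01],[0,0.63,-0.015],[0,0.75,-0.02],[0,0.82,-0.025],[0,0.89,-0.03],[0,0.94,-0.03],[0,0.94,-0.03],[0,0.94,-0.03]], turn=[[-0.009,0,0],[-0.0175,0,0],[-0.026,0,0],[-0.035,0,0],[-0.0435,0,0],[-0.0525,0,0],[-0.057,0,0],[-0.061,0,0],[-0.065,0,0],[-0.065,0,0],[-0.065,0,0]], grip=[143,143,143,143,143,143,143,143,143,143,143])

```text
time_s: 7.7
ee_pos: [537.2, -149.6, 44.0]
ee_rot: [74.7, 90.0, -35.0]
force: [-0.9, 0.7, -0.3]
gripper_width: 40.0
```

```bash
cat >> h.py <<'E'
def arrow(fn,c,z=10):
  im=cv2.imread(fn).astype(int); v,u=np.mgrid[0:420,0:560]
  X=ray('top',np.stack([u.ravel(),v.ravel()],1),z)[:,:2].reshape(420,560,2)
  q=X-c; r=np.hypot(q[...,0],q[...,1]); a=np.degrees(np.arctan2(q[...,1],q[...,0]))%360
  g=im.sum(-1); sat=im.max(-1)-im.min(-1)
  k=(r>168)&(r<250)&(np.abs(a-180)<20)&(g<166)&(sat<25)
  lab,L,st,cc=cv2.connectedComponentsWithStats(k.astype(np.uint8)); k=L==1+np.argmax(st[1:,4])
  p=np.polyfit(q[k][:,0],q[k][:,1],1); print('arrow n',k.sum(),'mean ang',a[k].mean(),'slope ang',180+np.degrees(np.arctan(p[0])),'offset at axis',p[1])
E
python3 - <<'E'
from h import *
report('5')
for f in ('top0','t5'): arrow(f'pics/{f}.png',np.array([586.8,-13.6]))
im=cv2.imread('pics/t5.png'); cv2.imwrite('pics/t5z.png',cv2.resize(im[140:280,200:350],None,fx=4,fy=4,interpolation=cv2.INTER_CUBIC))
E
```

```text
7.7 [ 537.2 -149.6   44. ] F [-0.9  0.7 -0.3] r 144.8 th 250.28
(array([587.06746279, -13.54563952]), np.float64(4.036835689228392), 277, np.float64(3.0597670647348205))
405 [660.9  -8.4  87.7] ang 3.7
366 [593.3 -85.2  70.8] ang -84.2
387 [582.1  60.9  74.9] ang 93.0
320 [512.2 -18.8  87.7] ang -175.7
arrow n 258 mean ang 184.3802406199927 slope ang 182.14916981864232 offset at axis -7.561503649690254
arrow n 510 mean ang 178.2567634761923 slope ang 145.81423989802687 offset at axis -136.27766854481365
```

View pics/t5z.png

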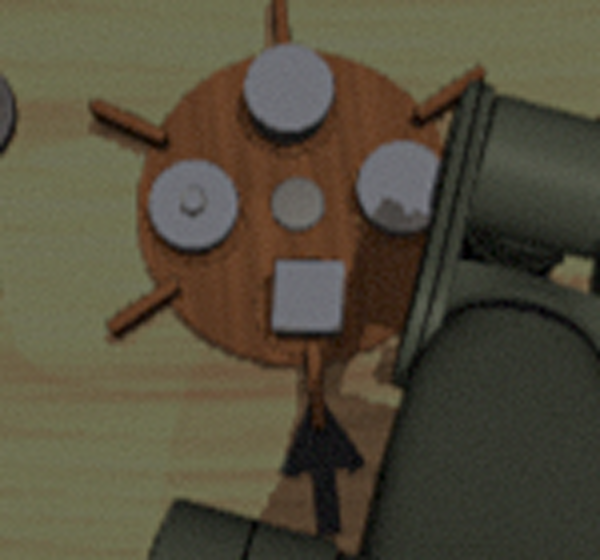

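Run:
```python
from h import *
a=cur(); print(rel(a,pose(244.2,146,44)))
b=(a[0]+a[1]@np.array([0,-15,0.]),a[1]); print(rel(a,pose(184.4,260,210)))
```

```text
(array([-1.000e-03, -1.546e+00,  4.400e-02]), array([ 1.054e-01,  1.000e-04, -5.000e-04]))
(array([-16.613, -23.724,  -3.83 ]), array([ 1.1491e+00, -2.0000e-04, -5.0000e-04]))
```

Request:
arm_command(slide=[[0,-0.2,0],[0,-0.6,0],[0,-1.1,0],[0,-1.5,0],[0,-1.5,0],[-3,-1.5,0],[-6.5,-1.5,0],[-10.5,-1.5,0],[-14,-1.5,0],[-16,-1.5,0],[-16,-1.5,0]], turn=[[0,0,0],[0,0,0],[0,0,0],[0,0,0],[0,0,0],[0,0,0],[0,0,0],[0,0,0],[0,0,0],[0,0,0],[0,0,0]], grip=[143,143,143,143,143,143,143,143,143,143,143])

```text
time_s: 8.67
ee_pos: [525.7, -145.2, 209.5]
ee_rot: [93.0, 89.3, -16.7]
force: [0.9, -0.8, -0.6]
gripper_width: 40.2
```

Run:
```python
from h import *
report('6')
print(rel(cur(),pose(184.4,260,210)))
```

```text
8.6667 [ 525.7 -145.2  209.5] F [ 0.9 -0.8 -0.6] r 145.0 th 245.42
(array([586.99210578, -13.73330622]), np.float64(4.0158072726346905), 262, np.float64(3.0779918580548227))
399 [661.1  -8.6  87.9] ang 3.6
398 [592.9 -87.4  70.9] ang -84.7
384 [582.1  60.8  74.9] ang 93.0
319 [512.2 -18.9  87.8] ang -175.6
(array([ -0.482, -22.349,  -3.814]), array([ 1.149 , -0.0039, -0.0054]))
```

Request:
arm_command(slide=[[0,-22.35,-3.8],[0,-22.35,-3.8],[0,-22.35,-3.8],[0,-22.35,-3.8],[0,-22.35,-3.8],[0,-22.35,-3.8],[0,-22.35,-3.8],[0,-22.35,-3.8],[0,-22.35,-3.8],[0,-22.35,-3.8],[0,-22.35,-3.8],[0,-22.35,-3.8],[0,-22.35,-3.8],[0,-22.35,-3.8],[0,-22.35,-3.8]], turn=[[1.15,0,0],[1.15,0,0],[1.15,0,0],[1.15,0,0],[1.15,0,0],[1.15,0,0],[1.15,0,0],[1.15,0,0],[1.15,0,0],[1.15,0,0],[1.15,0,0],[1.15,0,0],[1.15,0,0],[1.15,0,0],[1.15,0,0]], grip=[143,143,143,143,143,143,143,143,143,143,143,143,143,143,143])

```text
time_s: 9.97
ee_pos: [325.4, -33.1, 203.8]
ee_rot: [6.6, 90.0, -169.0]
force: [0.1, 0.1, 0.5]
gripper_width: 40.2
```

Run:
```python
from h import *
import pickle
a=cur(); im,d=save('wrist','w7.png'); pickle.dump(a,open('w7.pkl','wb')); print(env.state()['time_s'],a[0])
```

```text
10.0167 [325.36495925 -33.0721954  203.79065716]
```

View pics/w7.png

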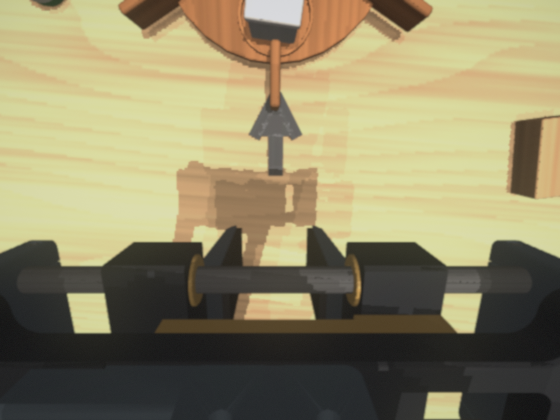

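The wrist view shows the front tab (u≈276, v 40–105) and the arrow (tip ≈(276,95), shaft end ≈(276,172)) almost in line, with the square tin at the top (u≈272). Next I'll measure both lines in this one frame.

Run:
```python
from h import *
import pickle
p,R=pickle.load(open('w7.pkl','rb')); im=cv2.imread('pics/w7.png').astype(int); d=np.load('pics/w7_d.npy')
c=env.calibration('wrist');K=np.array(c['K']);T=np.array(c['T_tool_cam'])
v,u=np.mgrid[0:420,0:560]
P=np.stack([(u-K[0,2])*d/K[0,0],-(v-K[1,2])*d/K[1,1],-d,np.ones_like(d)],-1)
W=((P@T.T)[...,:3])@R.T+p
g=im.sum(-1);sat=im.max(-1)-im.min(-1); z=W[...,2]
print('bench z',np.median(z[(v<200)&(z<20)&(d>0)]))
k=(v>80)&(v<180)&(u>240)&(u<310)&(g<330)&(sat<40)&(z>-4)&(z<25)
q=W[k]; print('arrow n',k.sum(),'z',np.median(q[:,2]))
# centreline by rows: midpoint of extremes
A=[]
for vv in range(100,172):
    s=np.where(k[vv])[0]
    if len(s)>6:
        A.append(((W[vv,s[0],:2]+W[vv,s[-1],:2])/2))
        if vv%6==0: print(vv,s[0],s[-1],A[-1].round(1))
A=np.array(A)
t=(v>36)&(v<110)&(u>255)&(u<295)&(z>55)&(z<75)&(d>0)
B=[]
for vv in range(36,110):
    s=np.where(t[vv])[0]
    if len(s)>2: B.append((W[vv,s[0],:2]+W[vv,s[-1],:2])/2)
B=np.array(B); print('tab',len(B),B[0],B[-1],'z',np.median(z[t]))
for n,X in(('arrow',A),('tab',B)):
    f=np.polyfit(X[:,0],X[:,1],1); print(n,180+np.degrees(np.arctan(f[0])),'y at x=586.5',np.polyval(f,586.5),'y at 430',np.polyval(f,430), 'res',np.std(X[:,1]-np.polyval(f,X[:,0])))
    m=X.mean(0)-np.array([586.5,-13.5]); print('  from axis',np.degrees(np.arctan2(m[1],m[0]))%360)
# other tabs: side ones
```

```text
bench z 0.7302020969885632
arrow n 1570 z 12.637030215594123
102 266 284 [433.4 -25.1]
108 263 287 [426.8 -25.6]
114 260 290 [420.3 -26.1]
120 257 293 [413.6 -26.6]
126 254 296 [406.9 -27.2]
132 251 299 [400.1 -27.7]
138 257 292 [393.3 -27.7]
144 269 281 [386.4 -28.8]
150 269 281 [379.4 -29.3]
156 269 281 [372.4 -29.9]
162 269 281 [365.3 -30.4]
168 269 281 [358. -31.]
tab 68 [482.22051874 -20.67973683] [423.66359026 -24.73167979] z 65.25463871931824
arrow 184.2739809698303 y at x=586.5 -13.85149534929947 y at 430 -25.547320670075734 res 0.27286118866232906
  from axis 184.3789567167248
tab 184.2942700649142 y at x=586.5 -12.915807963122894 y at 430 -24.667362731697743 res 0.11066671262764154
  from axis 184.04441721949476
```

Request:
arm_command(slide=[[-2,0,0],[-4,-3,0],[-6,-6,0],[-8,-9,0],[-10,-12,0],[-10,-15,0],[-10,-18,0],[-10,-18,0],[-10,-18,0],[-10,-18,0]], turn=[[0,0,0],[0,0,0],[0,0,0],[0,0,0],[0,0,0],[0,0,0],[0,0,0],[0,0,0],[0,0,0],[0,0,0]], grip=[143,143,143,143,143,143,143,143,143,143])

```text
time_s: 10.85
ee_pos: [311.6, 146.0, 303.7]
ee_rot: [62.0, 89.9, -113.6]
force: [-0.8, -0.0, -0.4]
gripper_width: 39.9
```

Run:
```python
from h import *
report('8')
save('side','s8.png')
im=cv2.imread('pics/t8.png'); cv2.imwrite('pics/t8z.png',cv2.resize(im[90:290,160:440],None,fx=2.8,fy=2.8,interpolation=cv2.INTER_CUBIC))
```

```text
10.85 [311.6 146.  303.7] F [-0.8 -0.  -0.4] r 317.3 th 149.87
(array([586.76090325, -13.59505398]), np.float64(3.9098886723925843), 344, np.float64(3.0721640264845322))
398 [660.9  -8.5  88. ] ang 3.6
411 [592.7 -88.4  70.6] ang -84.9
387 [582.2  60.9  74.7] ang 93.0
321 [512.1 -18.8  87.9] ang -175.7
```

View pics/t8z.png

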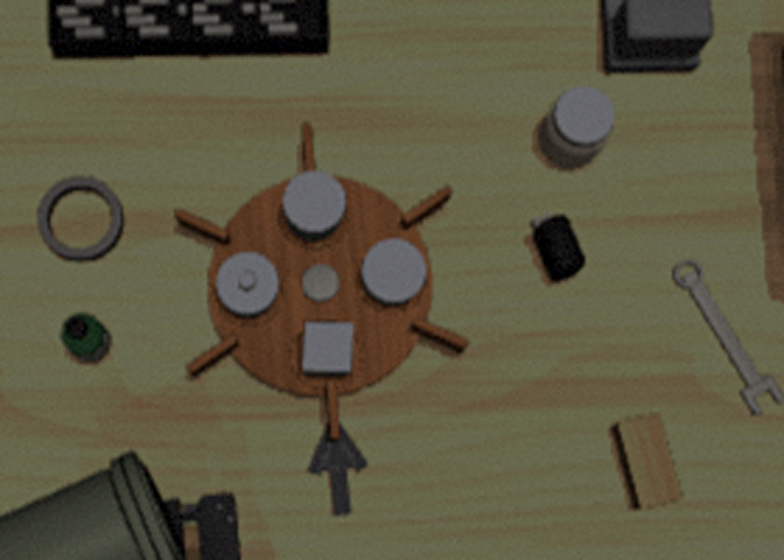

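View pics/s8.png

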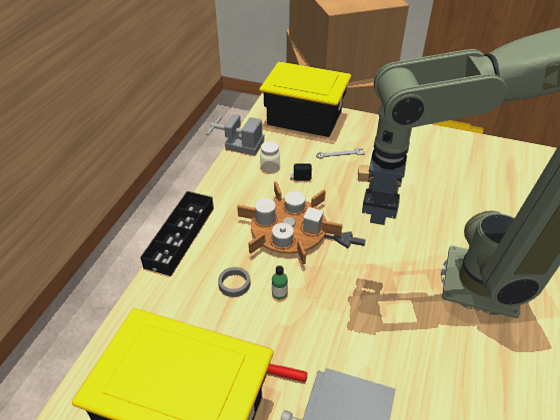

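The pictures show the square tin and front tab in line with the arrow. All the tins are upright in their seats, the other things are where they were, and the hand is clear.

Run:
```python
from workcell import env
print(env.job_done())
```

```text
the job is handed in; nothing more can be done
None
```

The square tin now faces front, in line with the arrow to within about 0.5°, and I handed the job in at about 11 s of the 45 s allowed.

- **Method:** I lowered the part-open fingers over the tab to the right of the arrow. I then pushed it counter-clockwise in three slower and slower steps, about 37° in all, backed off, lifted straight up and moved the hand clear.
- **Alignment:** the last top view puts the carousel's front tab and the square tin's seat at 183.9°, and the tin itself at about 184.2°. The arrow measures 184.3–184.4°, depending on the camera. A single wrist frame taken just before put the tab at 184.0–184.3° and the arrow at 184.3–184.4°. The side camera put the arrow a little lower, at about 184.1°.
- **One disagreement:** a first rough line fit of the arrow from the top camera gave 182.1°. I dropped it because the wide arrow head skews that fit, and the wrist frame agreed with the other estimates.
- **State at the end:** after the hand came off, the carousel's angle stayed the same within measurement noise (4.02° then 3.91°). All four tins were upright in their seats, and the nearby bench items looked undisturbed in the pictures. The wrist force I read stayed below about 3 N.

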